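# Tray the hub collars and take off a cap of unknown thread hand

## Task

Strip this returned hub unit for stock: first set the two steel collars that lie loose on the bench into the two empty pockets of the parts tray, flat and let go, so that the tray holds two neat rows. Then unscrew the plastic screw cap on the unit's neck and lift it off; units for one side of the vehicle have a reversed thread and nothing outside tells which, so feel which way it turns. The job ends with the cap still held in the gripper, upright and still, well clear above the neck (a hand's breadth is plenty), and leave everything else on the bench where it is.

Things in the scene. Friction and masses are not known exactly. Their poses are not given: they have to be found in the camera images.
- collar_a: Loose plain steel collar (ring), outer diameter 44 mm, bore 22 mm, 24 mm high, 0.09 kg, lying flat on the bench. Origin: centre of its underside; z along its axis, up.
- collar_b: The other loose collar, the same in shape and size. Either may go in either empty pocket.
- collar_c: The same collar, already seated in pocket 2 of the tray: leave it.
- collar_d: The same collar, already seated in pocket 3 of the tray: leave it.
- tray: Aluminium tray plate fixed to the bench, 170 x 170 x 14 mm, with four round pockets 50 mm across, 6 mm deep, in a 2 by 2 grid 78 mm centre to centre. Origin: centre of its underside, on the bench; pocket floors, where a seated collar's underside rests, are 8 mm above the bench. x points from the row of empty pockets to the filled row, y along a row.
- tray_hole0 (a point): Centre of empty pocket 0, at the level of the tray's top face (14 mm above the bench).
- tray_hole1 (a point): Centre of empty pocket 1, at the level of the tray's top face.
- tray_hole2 (a point): Centre of pocket 2 (holds collar_c), at the level of the tray's top face.
- tray_hole3 (a point): Centre of pocket 3 (holds collar_d), at the level of the tray's top face.
- unit: Heavy hub unit fixed to the bench: round steel base of 132 mm diameter with a boss 70 mm above the bench on which the cap sits; behind it (unit's +x) a closed aluminium gear housing 86 x 100 mm, 98 mm high, centred 128 mm from the boss axis. Origin: on the boss axis at bench level, z up.
- cap: Grey plastic screw cap, about 0.16 kg: cup 66 mm across, 29 mm high, with a straight grip bar across its top 60 mm long, 14 mm thick, 26 mm high (bar top 55 mm above the rim, 125 mm above the bench at the start). Origin: centre of its lower rim, at first 70 mm above the bench; x along the bar, z up. Sits loose in its thread.
- neck_top (a point): Top centre of the fixed threaded neck hidden in the cap, 92 mm above the bench. Turned the wrong way the cap meets a solid stop within 0.15 rad. The right way (either, equally likely) it turns freely without rising by itself; turned 0.75 to 2.0 rad (43 to 115 degrees) from its start it lifts straight off, and short of that the thread holds it down.
- wrench: Bystander: open-end wrench 170 mm long lying flat beside the unit, origin about its middle.
- tape: Bystander: roll of brown tape lying flat, 84 mm across, 24 mm high; origin at the centre of its underside.
- carton: Bystander: small cardboard box 80 x 60 x 50 mm; origin at the centre of its underside.
- filter: Bystander: white canister filter 74 mm across, 82 mm high, standing; origin at the centre of its underside.
- oil: Bystander: grey bottle 64 mm across, 190 mm high, standing; origin at the centre of its underside.
There are look-alikes about, which are no part of the job. What is shaped like the collar_b but turquoise is not meant.

How it is judged:
On the way, in this order (a step that is already met when the one before it is completed fails the run):
1. both loose collars sit in the empty pockets, let go ((((horizontal distance between collar_a and tray_hole0 below 0.007 m and z of collar_a in the frame of tray below 0.0115 m and angle between collar_a's own z axis and vertical below 0.12 rad and linear speed of collar_a below 0.03 m/s) and (horizontal distance between collar_b and tray_hole1 below 0.007 m and z of collar_b in the frame of tray below 0.0115 m and angle between collar_b's own z axis and vertical below 0.12 rad and linear speed of collar_b below 0.03 m/s)) or ((horizontal distance between collar_a and tray_hole1 below 0.007 m and z of collar_a in the frame of tray below 0.0115 m and angle between collar_a's own z axis and vertical below 0.12 rad and linear speed of collar_a below 0.03 m/s) and (horizontal distance between collar_b and tray_hole0 below 0.007 m and z of collar_b in the frame of tray below 0.0115 m and angle between collar_b's own z axis and vertical below 0.12 rad and linear speed of collar_b below 0.03 m/s))) and contact force between the fingers and collar_a below 0.2 N and contact force between the fingers and collar_b below 0.2 N), for 0.2 s.
2. the cap is off the neck, held up in the gripper (z of cap in the frame of unit above 0.11 m and angle between cap's own z axis and vertical below 0.35 rad and contact force between the fingers and cap above 2 N and contact force between cap and unit below 0.1 N), for 0.2 s.
At the end, for the whole second after the job is handed in: Collars a, b in pockets 0, 1 (either way), c, d in 2, 3: within 7 mm of centre, underside under 3.5 mm above the floor, tilt under 0.12 rad, at rest, a and b let go; cap gripped, rim over 110 mm above the bench, tilt under 0.35 rad, off the unit, under 30 mm/s (all of step 1 and all of step 2 and horizontal distance between collar_c and tray_hole2 below 0.007 m and z of each of collar_c, collar_d in the frame of tray below 0.0115 m and angle between each of collar_c, collar_d's own z axis and vertical below 0.12 rad and linear speed of each of collar_c, collar_d, cap below 0.03 m/s and horizontal distance between collar_d and tray_hole3 below 0.007 m); the arm keeps its last pose, push and grip.
It fails at once if a bystander is moved by more than 30 mm (distance of any of wrench, tape, carton, filter, oil from where it was at the start of the episode above 0.03 m).
It fails at once if the cap is off the unit and down on the bench (height (world z) of cap below 0.05 m).
It also fails if it takes over 58 s, if anything falls off the work surface, if the arm or the gripper's body presses on something with over 40 N, if the wrist force passes 120 N, or if a joint passes its speed limit or range.

## Robot

A 7-joint arm with a two-finger parallel gripper is mounted at the origin on the work surface. World frame = base frame: x ahead of the robot, y to its left, z up, the work surface at z = 0. Lengths are in m, angles in rad, forces in N, time in s.
With the tool pointing down it reaches from about 0.425 to 0.925 m from the base axis. Payload 6.8 kg.
Tool frame: the origin (TCP) lies on the front face of the gripper's body, between the roots of the fingers; the fingertips stand 73 mm ahead of it and the grasp point (between the pads) lies 54 mm ahead of it (env.nose_length is the distance from the TCP to the fingertips, in m); z points along the fingers, y is the direction in which the jaws open and shut (so a half turn about z gives the same grasp; the last joint's range is limited). The gripper opens to 85 mm and grips with 20 to 120 N. Pads are 22 mm wide; open, the fingers measure 114 mm over their backs; the gripper's body (76 mm by 85 mm) begins 54 mm behind the grasp point. The pads swing forward as they close: fully open they stand 13 mm farther back than shut.
Start: joints at [-1.232, 0.477, 0.022, 1.555, -0.011, 1.109, -0.083], TCP at [0.292, 0.609, 0.304] pointing down, gripper open.
Joint ranges: [-2.96, 2.96], [-0.34, 2.1], [-1.41, 1.46], [0.24, 2.44], [-1.37, 4.51], [0.17, 1.92], [-2.96, 2.96]. Speed limits (rad/s): [2.39, 2.39, 3.14, 3.14, 3.14, 3.14, 3.14].

## Interface

Orientations are given as a unit quaternion [w, x, y, z].
In Python, from cell import env, kin, camera, calibration, job gives the robot as it stands. The module is installed in compiled form; this text tells all that it offers. Calls block until the motion is done:
- env.reach(position, orientation): joint-space move of the TCP to a pose.
- env.movel(position, velocity=0.15, rot=None, stop_force=None): straight line of the TCP; rot=None keeps the orientation; velocity is the mean speed in m/s. With stop_force (N) it stops when the force on the tool has changed by that much, and returns True; else False.
- env.goto_joints(angles): joint-space move.
- env.grip(opening, f_grip=None): finger opening in m; f_grip is the grip in N (None keeps the last); returns when the fingers have stopped.
- env.dwell(seconds).
- kin.inverse_kinematics(position, orientation): joint angles nearest the present ones, or None.
- env.get_state(): the state.
- camera(name): name is "scene" or "top" or "wrist"; returns (picture, depth): 480x640x3 uint8, blue, green, red; 480x640 float32, m along the optical axis (not along the pixel's ray), 0 where there is no reading.
- calibration(name): a dict with "fx", "fy", "cx", "cy" (pixels), "k1" (the pictures are not rectified: a ray, as slopes to the right and down, at radius r is drawn at 1 + k1 r^2 times it, then the intrinsics apply), "rvec" (rotation vector, rad) and "tvec" (3), from world to camera coordinates, as OpenCV has them. Camera axes: x right, y down, z forward; pixel columns grow to the right and rows downward; lengths in m; the calibration is good to about 2 mm. A picture is of the moment at which its call begins: read the wrist's pose just before it. calibration takes no time and is no camera call; for the wrist camera it gives the pose at the moment of the call.
A pose or a line that the arm cannot do raises env.PlanningError and nothing moves.
- job.job_done(): hands the job in, once; it reports no verdict.
The state is a dict: "time": time; "qpos": joint angles; "joint_velocities": joint speeds; "joint_torque": joint torques, N m; "tcp_pos": TCP position; "orientation": TCP orientation; "force": force on the tool from outside, world axes, zero at the start; "torque": the same for the moment, N m; "opening": finger opening in m.
Only numpy, scipy, OpenCV 4.12 (cv2) and the standard library are available. Lean on these libraries where they do the work, as an engineer would, in place of code of your own. Each camera call takes 0.05 s, during which the arm holds its last target.

## Working session

There is one attempt and no reset: what is moved stays moved. The work goes in short steps, each a Python script; the robot and the scene stay as the last script left them, time stands still between calls to the robot, and variables do not carry over. Pictures are saved under pics/ and viewed, and the job is handed in when it is done.

```bash
mkdir -p pics; ls
python3 - <<'E'
from cell import env,kin,camera,calibration,job
import cv2,numpy as np
for n in("scene","top"):
    p,d=camera(n); cv2.imwrite(f"pics/{n}0.png",p); np.save(f"{n}0.npy",d); c=calibration(n)
    R=cv2.Rodrigues(np.array(c["rvec"],float))[0]; print(n,c,-R.T@np.array(c["tvec"]).ravel())
s=env.get_state();print(s)
E
```

```text
pics
scene {'fx': 448.2908029904766, 'fy': 448.2908029904766, 'cx': 319.45924296444485, 'cy': 236.86942990945207, 'k1': 0.005961312264863581, 'rvec': array([ 0.95255117,  2.30793602, -1.21716515]), 'tvec': array([ 0.4508155 , -0.12812295,  1.33429704])} [1.15187522 0.50949803 0.64311268]
top {'fx': 467.9742341499098, 'fy': 467.9742341499098, 'cx': 321.9249471142331, 'cy': 242.87882849730275, 'k1': -0.1271520273117318, 'rvec': array([ 2.1679648 , -2.18277177,  0.07557783]), 'tvec': array([-0.0185695 ,  0.61835213,  1.16754409])} [ 0.52273748 -0.03517853  1.21300098]
{'time': 0.1, 'qpos': array([-1.23209757,  0.47772602,  0.02232573,  1.55634433, -0.01152751,
        1.10931905, -0.08311248]), 'joint_velocities': array([ 0.00186445, -0.00042173, -0.00090104, -0.00193843,  0.00328502,
        0.0003922 , -0.00085044]), 'joint_torque': array([ 4.73768654e-03, -5.97767508e+01,  1.61422905e+00, -2.81954277e+01,
        1.29595469e-02,  4.98993948e-03,  2.46019738e-06]), 'tcp_pos': array([0.2914617 , 0.60836783, 0.30302024]), 'orientation': array([-1.41032823e-04,  2.21540655e-01,  9.75150779e-01, -8.22700890e-04]), 'force': array([-0.12050409, -0.42671579, -0.35390202]), 'torque': array([-0.02104917,  0.01840666, -0.09235758]), 'opening': 0.08539807250156399}
```

View pics/scene0.png

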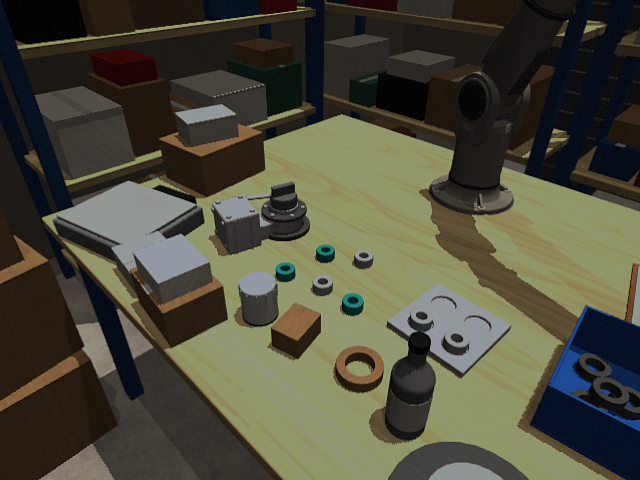

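View pics/top0.png

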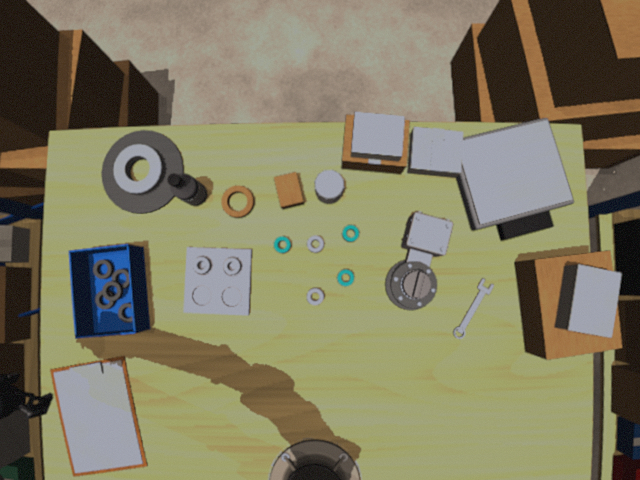

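Top view: loose grey collars are at (316,243) and (316,296). The turquoise rings at (283,244), (351,233) and (346,277), and the rings in the blue bin at about (110,290), are look-alikes. The tray is at (218,280) with its empty pockets nearer the robot, at (201,296) and (230,296). The cap is at (416,285). Next I measure these and confirm with a crop.

```bash
cat > h.py <<'E'
import cv2,numpy as np
def cal(c):
    K=np.array([[c["fx"],0,c["cx"]],[0,c["fy"],c["cy"]],[0,0,1]]);D=np.array([c["k1"],0,0,0,0.])
    R=cv2.Rodrigues(np.array(c["rvec"],float))[0];t=np.array(c["tvec"],float).ravel();return K,D,R,t
def onplane(c,uv,z):
    K,D,R,t=cal(c);u=cv2.undistortPoints(np.array(uv,float).reshape(-1,1,2),K,D).reshape(-1,2)
    o=-R.T@t;r=np.c_[u,np.ones(len(u))]@R
    return o+r*((z-o[2])/r[:,2])[:,None]
def proj(c,P):
    K,D,R,t=cal(c);return cv2.projectPoints(np.array(P,float).reshape(-1,1,3),np.array(c["rvec"],float),t,K,D)[0].reshape(-1,2)
def cloud(c,depth):
    K,D,R,t=cal(c);v,u=np.nonzero(depth>0);n=cv2.undistortPoints(np.c_[u,v].astype(float).reshape(-1,1,2),K,D).reshape(-1,2)
    d=depth[v,u];return ((np.c_[n,np.ones(len(n))]*d[:,None]-t)@R),u,v
E
python3 - <<'E'
from cell import env,kin,camera,calibration
import cv2,numpy as np
from h import *
p=cv2.imread("pics/top0.png");d=np.load("top0.npy")
cr=p[190:340,170:450];cv2.imwrite("pics/crop0.png",cv2.resize(cr,None,fx=2.8,fy=2.8,interpolation=cv2.INTER_CUBIC))
c=calibration("top")
X,u,v=cloud(c,d);H=np.full(d.shape,np.nan);H[v,u]=X[:,2]
np.save("H.npy",H)
print("bench h",np.nanmedian(H[330:400,350:450]))
for n,(a,b),z in [("a",(316,243),.024),("b",(316,296),.024),("h0",(201,296),.008),("h1",(230,296),.008),("c",(203,265),.032),("d",(232,266),.032),("cap",(416,285),.125)]:
    print(n,onplane(c,(a,b),z)[0].round(3),np.nanmax(H[b-8:b+9,a-8:a+9]).round(3))
E
```

```text
bench h -0.0001860176869837873
a [ 0.618 -0.008  0.024] 0.031
b [ 0.484 -0.007  0.024] 0.03
h0 [0.484 0.292 0.008] 0.016
h1 [0.484 0.216 0.008] 0.019
c [0.563 0.281 0.032] 0.038
d [0.56  0.206 0.032] 0.038
cap [ 0.51  -0.242  0.125] 0.128
```

View pics/crop0.png

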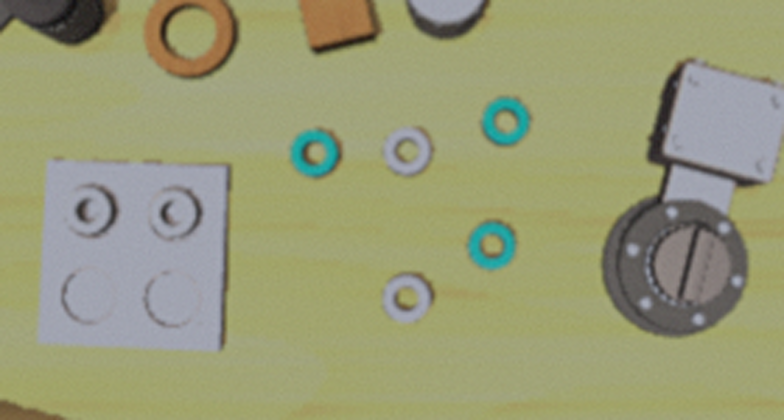

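Crop confirmed: the two plain grey rings at top-view (316,243) and (316,296) are the loose collars. The other three nearby are turquoise. Next is a closer wrist view.

```bash
cat >> h.py <<'E'
def Q(a): return [0,np.cos(a/2),np.sin(a/2),0]
E
python3 - <<'E'
from cell import env,kin,camera,calibration
from h import *
for a in(90,-90): print(a,[kin.inverse_kinematics([0.55,y,.25],Q(np.radians(a))) for y in(-.01,.25)])
q=kin.inverse_kinematics([0.53,-.008,.30],Q(np.pi/2))
env.reach([0.53,-.008,.30],Q(np.pi/2))
print(env.nose_length,env.get_state()["time"])
c=calibration("wrist");p,d=camera("wrist");cv2.imwrite("pics/w1.png",p);np.save("w1.npy",d)
import pickle;pickle.dump(c,open("w1.pkl","wb"))
K,D,R,t=cal(c);print(-R.T@t,R[2],env.get_state()["tcp_pos"])
p,d=camera("top");cv2.imwrite("pics/top1.png",p)
print(proj(c,[[.618,-.008,.024],[.484,-.007,.024]]))
E
```

```text
90 [array([-0.54330281,  0.37034627,  0.5640392 ,  1.94013306, -0.24964041,
        0.89979438,  0.1467283 ]), array([-0.81182461,  0.43354584,  0.37161324,  1.80421683, -0.19019653,
        0.93885952, -0.35865046])]
-90 [array([-0.96580812,  0.69342332,  1.27903658,  1.96098539, -0.76213467,
        1.08992142, -2.49312822]), array([-0.33677339,  0.42972371, -0.25192413,  1.77014496,  0.1273309 ,
        0.95757529,  2.50141883])]
0.0726 2.45
[0.52992973 0.07193419 0.37045119] [ 0.001265   -0.30764832 -0.9514993 ] [ 0.530233   -0.00681006  0.299915  ]
[[423.18606411 202.77977641]
 [264.63441942 201.10152675]]
```

View pics/w1.png

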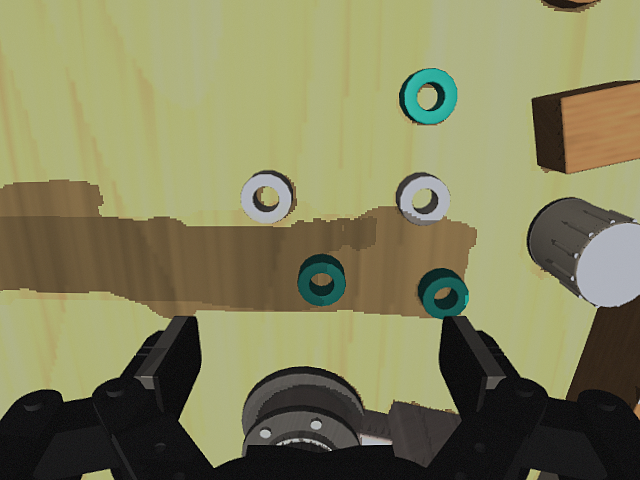

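The wrist view shows the grey collars at (423,198) and (267,197), the latter being the near one. Both projected positions agree. Next I fit ellipses.

```bash
cat >> h.py <<'E'
def ring(p,uv,half,lo=140,sat=45,amin=60):
    u,v=map(int,uv);hsv=cv2.cvtColor(p,cv2.COLOR_BGR2HSV)
    m=((hsv[...,1]<sat)&(hsv[...,2]>lo)).astype(np.uint8);k=np.zeros_like(m);k[v-half:v+half,u-half:u+half]=1;m=m*k
    cs,_=cv2.findContours(m,cv2.RETR_EXTERNAL,cv2.CHAIN_APPROX_NONE)
    c=max(cs,key=cv2.contourArea);return cv2.fitEllipse(c),c
E
python3 - <<'E'
from cell import calibration
from h import *
import pickle
c=pickle.load(open("w1.pkl","rb"));p=cv2.imread("pics/w1.png");ct=calibration("top");pt=cv2.imread("pics/top1.png");p0=cv2.imread("pics/top0.png")
for n,uv in(("a",(423,198)),("b",(267,197))):
    for lo in(140,160):
        e,k=ring(p,uv,38,lo);P=onplane(c,k.reshape(-1,2),.024)[:,:2].astype(np.float32)
        (cc,r)=cv2.minEnclosingCircle(P);ee=cv2.fitEllipse(P);print(n,lo,e,cc,r,ee)
for n,uv in(("a",(316,243)),("b",(316,296))):
    e,k=ring(p0,uv,14,120);ee=cv2.fitEllipse(onplane(ct,k.reshape(-1,2),.024)[:,:2].astype(np.float32));print("top",n,e,ee)
E
```

```text
a 140 ((425.718017578125, 198.38929748535156), (42.67292785644531, 49.273006439208984), 96.94855499267578) (0.6196414828300476, -0.006142536178231239) 0.021488161757588387 ((0.6199913024902344, -0.004461777396500111), (0.036219146102666855, 0.042797256261110306), 72.44508361816406)
a 160 ((425.74346923828125, 198.40728759765625), (42.25140380859375, 49.147552490234375), 97.8414077758789) (0.6195532083511353, -0.006510565988719463) 0.021366538479924202 ((0.6200140118598938, -0.004472791217267513), (0.035836055874824524, 0.04272177070379257), 72.25691223144531)
b 140 ((265.4029846191406, 198.2861785888672), (48.015045166015625, 49.929405212402344), 119.71578979492188) (0.48470965027809143, -0.004894806072115898) 0.021409863606095314 ((0.4846925139427185, -0.0049238912761211395), (0.041626233607530594, 0.041708771139383316), 113.03301239013672)
b 160 ((265.4790954589844, 198.4885711669922), (47.6595573425293, 49.551761627197266), 109.6427001953125) (0.48468297719955444, -0.005044872872531414) 0.02139374613761902 ((0.48474791646003723, -0.005089473444968462), (0.04104558750987053, 0.041683923453092575), 110.3066177368164)
top a ((314.7950744628906, 243.42832946777344), (16.52084732055664, 17.09986114501953), 147.5820770263672) ((0.6170236468315125, -0.004577751271426678), (0.0421266183257103, 0.04373578354716301), 120.83438873291016)
top b ((314.7255554199219, 296.2436218261719), (16.418529510498047, 16.74422264099121), 3.513612985610962) ((0.4829345643520355, -0.0036826999858021736), (0.04156056419014931, 0.04226711019873619), 85.60550689697266)
```

Run:
```python
from cell import env,kin,camera,calibration
from h import *
import pickle
env.reach([0.53,.24,.30],Q(np.pi/2))
c=calibration("wrist");p,d=camera("wrist");cv2.imwrite("pics/w2.png",p);np.save("w2.npy",d);pickle.dump(c,open("w2.pkl","wb"))
print(env.get_state()["time"],env.get_state()["tcp_pos"])
```

```text
3.575 [0.5306568  0.23741177 0.3001494 ]
```

View pics/w2.png

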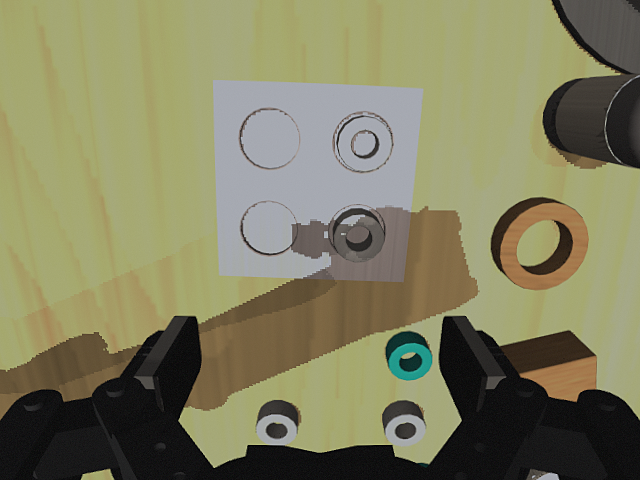

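The wrist view shows the tray corners at about (214,80), (423,88), (404,282) and (219,275). The empty pockets are at (270,138) and (269,228).

Run:
```python
from h import *
import pickle
c=pickle.load(open("w2.pkl","rb"));p=cv2.imread("pics/w2.png");hsv=cv2.cvtColor(p,cv2.COLOR_BGR2HSV)
m=((hsv[...,1]<60)&(hsv[...,2]>70)).astype(np.uint8);m[:70]=0;m[295:]=0;m[:,:200]=0;m[:,440:]=0
m=cv2.morphologyEx(m,cv2.MORPH_CLOSE,np.ones((9,9)));m=cv2.morphologyEx(m,cv2.MORPH_OPEN,np.ones((15,15)))
k=max(cv2.findContours(m,0,1)[0],key=cv2.contourArea)
P=onplane(c,k.reshape(-1,2),.014)[:,:2].astype(np.float32)
r=cv2.minAreaRect(P);print(r, cv2.boxPoints(r))
h=cv2.convexHull(k);q=cv2.approxPolyDP(h,8,True).reshape(-1,2);W=onplane(c,q,.014)[:,:2];print(q,W,W.mean(0))
# pockets: edge pixels in annulus
g=cv2.cvtColor(p,cv2.COLOR_BGR2GRAY)
for uv in((270,138),(269,228)):
    x,y=uv;w=g[y-42:y+42,x-42:x+42];b=cv2.medianBlur(w,15);e=(b.astype(int)-w>14).astype(np.uint8)
    vv,uu=np.nonzero(e);rr=np.hypot(uu-42,vv-42);s=(rr>22)&(rr<36);pts=onplane(c,np.c_[uu[s]+x-42,vv[s]+y-42],.014)[:,:2]
    A=np.c_[2*pts,np.ones(len(pts))]
    for _ in range(4):
        sol=np.linalg.lstsq(A,(pts**2).sum(1),rcond=None)[0];R=np.sqrt(sol[2]+sol[0]**2+sol[1]**2)
        res=np.hypot(*(pts-sol[:2]).T)-R;kk=abs(res)<max(.0012,1.5*res.std());pts=pts[kk];A=A[kk]
    print(uv,len(pts),sol[:2],R)
```

```text
((0.5259649157524109, 0.24754029512405396), (0.1707470864057541, 0.17115171253681183), 87.64704895019531) [[0.4369562  0.16575207]
 [0.60796356 0.1587254 ]
 [0.61497366 0.32932854]
 [0.44396627 0.3363552 ]]
[[213  80]
 [422  88]
 [403 281]
 [219 275]] [[0.44481889 0.33557888]
 [0.6137579  0.32893699]
 [0.60753771 0.15944814]
 [0.43777285 0.16582633]] [0.52597184 0.24744759]
(270, 138) 384 [0.48892772 0.28827494] 0.024775677380253963
(269, 228) 337 [0.4856227  0.21059646] 0.024851644074244034
```

```bash
cat >> h.py <<'E'
def st(env,m=""):
    s=env.get_state();print(m,"t",round(s["time"],2),"tcp",s["tcp_pos"].round(4),"F",s["force"].round(1),"op",round(s["opening"],4))
def pick(env,x,y,a=np.pi/2):
    env.grip(.066,40); env.reach([x,y,.15],Q(a)); env.movel([x,y,.090]);env.dwell(.1);st(env,"above")
    r=env.movel([x,y,.077],.05,stop_force=12);print(r);env.grip(.03,40);st(env,"gripped")
    env.movel([x,y,.16]);st(env,"lifted")
E
python3 - <<'E'
from cell import env,camera,calibration
from h import *
import pickle
pick(env,.4845,-.005)
env.reach([.4856,.2105,.16],Q(np.pi/2));env.dwell(.15);st(env)
c=calibration("wrist");p,d=camera("wrist");cv2.imwrite("pics/w3.png",p);pickle.dump(c,open("w3.pkl","wb"))
E
```

```text
above t 5.67 tcp [ 0.4853 -0.0048  0.091 ] F [-0.3  0.4 -0.3] op 0.0659
False
gripped t 6.43 tcp [ 0.4847 -0.0051  0.0774] F [-1.1 -0.9  5. ] op 0.0425
lifted t 7.13 tcp [ 0.4841 -0.0048  0.1595] F [ 0.2 -0.6 -0.7] op 0.0427
 t 8.15 tcp [0.486  0.2081 0.1599] F [-0.3 -0.8 -1.5] op 0.043
```

View pics/w3.png

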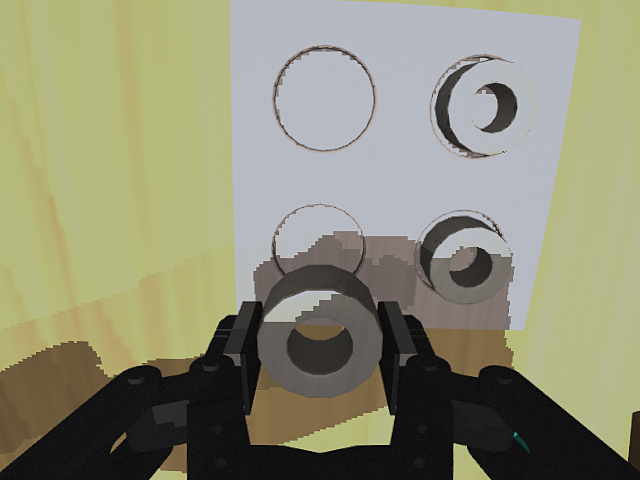

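Collar b is held square in the pads. Its top face is at about (320,345) and the target pocket is at (318,240). I check its y offset, then place it.

```bash
cat >> h.py <<'E'
def place(env,x,y,a=np.pi/2,zf=.0862):
    env.movel([x,y,.105]);env.dwell(.3);st(env,"over")
    r=env.movel([x,y,zf],.04,stop_force=8);env.dwell(.1);st(env,f"down {r}")
    env.grip(.056);st(env,"open");env.movel([x,y,.16]);st(env)
E
python3 - <<'E'
from cell import env,camera,calibration
from h import *
import pickle
c=pickle.load(open("w3.pkl","rb"))
print(onplane(c,[(320,347),(320,290),(320,398)],.1069))
place(env,.4856,.2105)
p,d=camera("wrist");cv2.imwrite("pics/w4.png",p)
E
```

```text
[[0.48603865 0.20811087 0.1069    ]
 [0.48610742 0.2293268  0.1069    ]
 [0.48597032 0.18690653 0.1069    ]]
over t 9.02 tcp [0.486  0.2108 0.1058] F [-0.1 -0.1 -1.6] op 0.0425
down True t 9.62 tcp [0.4851 0.2104 0.0855] F [ 0.4 -0.3  6.3] op 0.0427
open t 9.91 tcp [0.4846 0.2102 0.085 ] F [ 0.8  0.2 -0.1] op 0.056
 t 10.56 tcp [0.4852 0.2105 0.1596] F [ 0.9 -0.2 -0.7] op 0.056
```

View pics/w4.png

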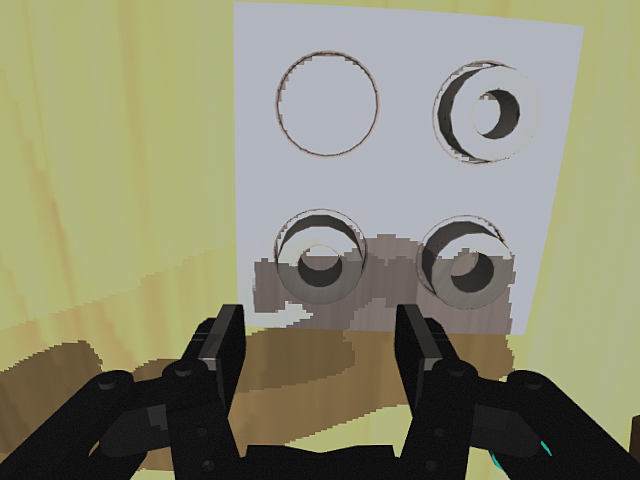

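Collar b sits in its pocket at (320,255), flush with its neighbour's height. Now collar a.

Run:
```python
from cell import env,camera,calibration
from h import *
pick(env,.6192,-.0055)
env.reach([.4888,.2882,.16],Q(np.pi/2));env.dwell(.15);st(env)
c=calibration("wrist");p,d=camera("wrist");cv2.imwrite("pics/w5.png",p)
print(onplane(c,[(320,347),(320,290),(320,398)],.1069))
if env.get_state()["opening"]>.04:
  place(env,.4888,.2882)
  p,d=camera("wrist");cv2.imwrite("pics/w6.png",p)
```

```text
above t 12.53 tcp [ 0.62   -0.0052  0.0911] F [ 0.2 -0.9 -0.4] op 0.0656
False
gripped t 13.27 tcp [ 0.6194 -0.0056  0.0775] F [-0.8  0.   4. ] op 0.042
lifted t 13.97 tcp [ 0.6186 -0.0052  0.1593] F [ 0.5  0.5 -2. ] op 0.0422
 t 15.34 tcp [0.4899 0.2866 0.1601] F [-0.3 -0.7 -0.5] op 0.0423
[[0.48996876 0.28644678 0.1069    ]
 [0.49002285 0.30768842 0.1069    ]
 [0.48991511 0.26522007 0.1069    ]]
over t 16.21 tcp [0.4892 0.2885 0.1058] F [-0.8 -0.2 -0.5] op 0.0423
down True t 16.82 tcp [0.4883 0.288  0.0854] F [-0.8 -0.9  5.4] op 0.0421
open t 17.11 tcp [0.4877 0.2878 0.0849] F [ 0.9 -0.1  0.1] op 0.0559
 t 17.76 tcp [0.4883 0.2882 0.1595] F [-1.   0.7 -0.4] op 0.056
```

View pics/w5.png

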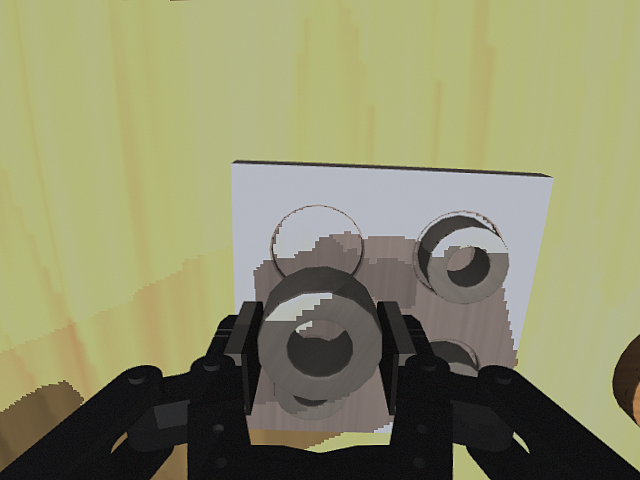

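View pics/w6.png

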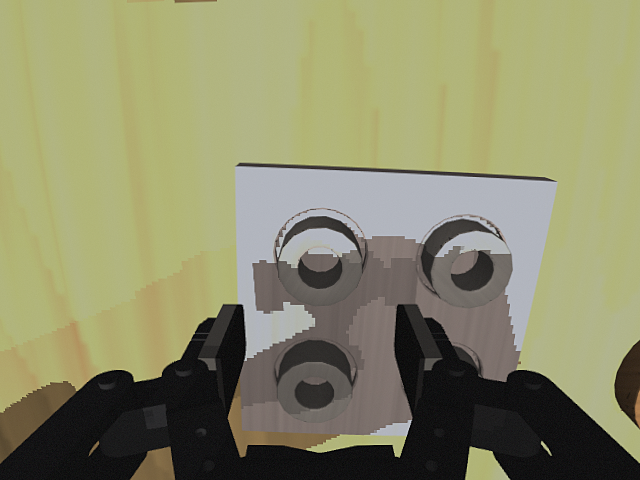

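Collar a is seated at (320,260). All four pockets are filled and both collars are released. Now a wrist look at the cap.

Run:
```python
from cell import env,kin,camera,calibration
from h import *
import pickle
env.reach([.51,-.275,.34],Q(np.pi/2));env.dwell(.2);st(env)
c=calibration("wrist");p,d=camera("wrist");cv2.imwrite("pics/w7.png",p);np.save("w7.npy",d);pickle.dump(c,open("w7.pkl","wb"))
for a in(-20,0,160,180,200,-200):
    q=kin.inverse_kinematics([.515,-.242,.17],Q(np.radians(a)));print(a,None if q is None else q.round(2))
```

```text
t 20.13 tcp [ 0.5104 -0.2743  0.3397] F [-0.2  0.3  0.2] op 0.0561
-20 [-0.46  0.84  1.19  1.97 -0.94  1.03 -0.73]
0 [-0.43  0.78  1.11  1.97 -0.87  0.97 -0.45]
160 [-0.06  0.51  0.5   1.95 -0.35  0.76  1.87]
180 [-0.    0.5   0.43  1.95 -0.3   0.75  2.17]
200 [ 0.05  0.49  0.36  1.95 -0.24  0.75  2.47]
-200 [-0.06  0.51  0.5   1.95 -0.35  0.76  1.87]
```

View pics/w7.png

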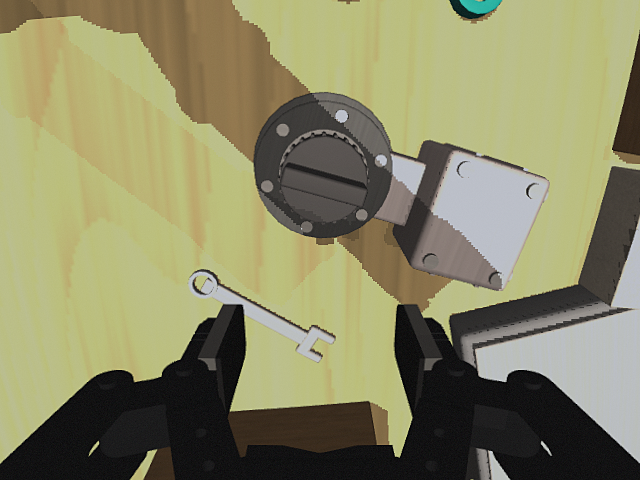

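The wrist view shows the cap's bar running from about (280,180) to (368,195) with its top at z≈0.125. I segment the bar by depth height.

Run:
```python
from h import *
import pickle
c=pickle.load(open("w7.pkl","rb"));d=np.load("w7.npy")
X,u,v=cloud(c,d);box=(u>230)&(u<420)&(v>80)&(v<250);X,u,v=X[box],u[box],v[box]
for lo,hi in((.118,.132),(.121,.130),(.093,.105)):
    s=(X[:,2]>lo)&(X[:,2]<hi)
    m=np.zeros(d.shape,np.uint8);m[v[s],u[s]]=1;m=cv2.morphologyEx(m,cv2.MORPH_OPEN,np.ones((3,3)))
    k=max(cv2.findContours(m,0,1)[0],key=cv2.contourArea).reshape(-1,2);z=.125 if lo>.11 else .099
    P=onplane(c,k,z)[:,:2].astype(np.float32);r=cv2.minAreaRect(P);print(lo,s.sum(),np.median(X[s,2]),r,k.min(0),k.max(0))
# base flange / housing check
```

```text
0.118 1851 0.125310028275488 ((0.5130850076675415, -0.24996136128902435), (0.014887749217450619, 0.05977880582213402), 74.56764221191406) [280 165] [367 206]
0.121 1794 0.12534251532526786 ((0.5130186080932617, -0.2501857280731201), (0.014422763139009476, 0.059779342263936996), 74.5113525390625) [280 166] [367 206]
0.093 4174 0.09940969971436006 ((0.517630398273468, -0.2318422645330429), (0.02878173626959324, 0.06624730676412582), 76.83478546142578) [283 134] [369 183]
```

Run:
```python
from cell import env,kin,camera,calibration
from h import *
for b in(-15.5,164.5):
  for z in (.177,.27):
   for da in(-80,-65,0,65,80):
    q=kin.inverse_kinematics([.513,-.250,z],Q(np.radians(b+da)));print(b,z,da,None if q is None else q.round(2))
```

```text
-15.5 0.177 -80 [ 1.07  0.67 -0.99  1.87  0.68  0.98  2.82]
-15.5 0.177 -65 [-0.5   1.03  1.39  1.97 -1.11  1.22 -1.64]
-15.5 0.177 0 [-0.44  0.82  1.18  1.97 -0.92  1.03 -0.66]
-15.5 0.177 65 [-0.32  0.65  0.93  1.96 -0.68  0.88  0.26]
-15.5 0.177 80 [-0.29  0.62  0.87  1.96 -0.64  0.86  0.48]
-15.5 0.27 -80 [ 1.19  0.62 -1.18  1.79  0.63  1.17  2.86]
-15.5 0.27 -65 [-0.54  0.86  1.45  1.9  -0.9   1.27 -1.77]
-15.5 0.27 0 [-0.52  0.73  1.32  1.9  -0.78  1.16 -0.75]
-15.5 0.27 65 [-0.42  0.54  1.06  1.89 -0.55  1.03  0.16]
-15.5 0.27 80 [-0.39  0.51  1.    1.89 -0.5   1.02  0.38]
164.5 0.177 -80 [-0.25  0.59  0.8   1.96 -0.57  0.83  0.78]
164.5 0.177 -65 [-0.21  0.57  0.75  1.95 -0.53  0.82  1.  ]
164.5 0.177 0 [-0.03  0.5   0.49  1.94 -0.33  0.78  1.95]
164.5 0.177 65 [ 0.14  0.47  0.26  1.93 -0.17  0.76  2.93]
164.5 0.177 80 [ 0.94  0.59 -0.79  1.88  0.53  0.9   2.59]
164.5 0.27 -80 [-0.34  0.47  0.92  1.89 -0.45  1.    0.68]
164.5 0.27 -65 [-0.3   0.45  0.85  1.89 -0.4   0.99  0.9 ]
164.5 0.27 0 [-0.11  0.38  0.58  1.87 -0.25  0.96  1.88]
164.5 0.27 65 [ 0.07  0.35  0.34  1.86 -0.14  0.95  2.91]
164.5 0.27 80 [ 1.08  0.52 -0.98  1.8   0.49  1.09  2.62]
```

Neither IK branch allows a comfortable turn both ways. I go to a configuration with j3≈0 first, which leaves j7 room of ±1.2 rad.

Run:
```python
from cell import env,kin,camera,calibration
from h import *
env.goto_joints([.45,.33,0,1.85,0,np.pi-2.18,-1.39]);st(env)
print(env.get_state()["orientation"].round(3))
env.grip(.05,70)
a0=np.radians(-15.5)
env.reach([.513,-.250,.24],Q(a0));env.dwell(.2);st(env);print(env.get_state()["qpos"].round(2))
for da in(-80,-65,0,65,80):
    q=kin.inverse_kinematics([.513,-.250,.177],Q(a0+np.radians(da)));print(da,None if q is None else q.round(2))
c=calibration("wrist");p,d=camera("wrist");cv2.imwrite("pics/w8.png",p);np.save("w8.npy",d)
X,u,v=cloud(c,d);s=(X[:,2]>.118)&(X[:,2]<.132)&(np.hypot(X[:,0]-.513,X[:,1]+.25)<.045)
P=X[s][:,:2].astype(np.float32);print(s.sum(),cv2.minAreaRect(P))
```

```text
t 22.03 tcp [ 0.48   -0.301   0.2748] F [-0.1  0.3 -1.7] op 0.0564
[ 0.     0.991 -0.134 -0.   ]
 t 22.85 tcp [ 0.5127 -0.2513  0.2405] F [-0.3 -0.1 -0. ] op 0.05
[ 0.36  0.38 -0.02  1.87  0.01  0.89 -1.51]
-80 [ 0.14  0.47  0.26  1.93 -0.17  0.76 -2.74]
-65 [ 0.18  0.47  0.2   1.93 -0.13  0.76 -2.51]
0 [ 0.36  0.46 -0.03  1.92  0.02  0.77 -1.51]
65 [ 0.54  0.47 -0.25  1.9   0.16  0.78 -0.51]
80 [ 0.59  0.48 -0.31  1.9   0.2   0.79 -0.28]
3433 ((0.5132030844688416, -0.2508670389652252), (0.014021630398929119, 0.06044577807188034), 73.93867492675781)
```

View pics/w8.png

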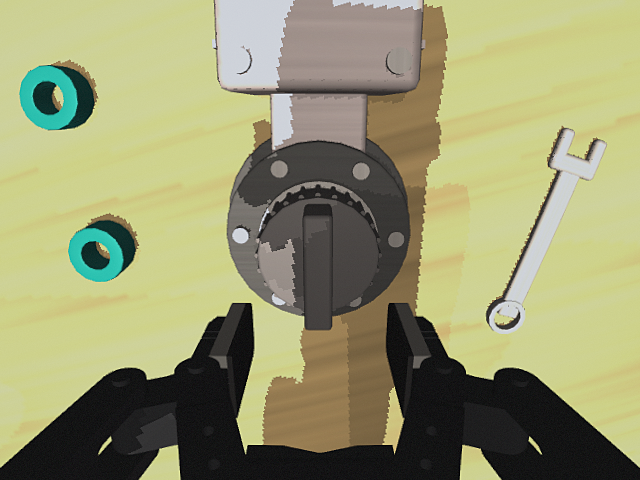

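The bar is centred at (318,265) in the tool's plane, aligned between the fingers. Next I descend, grip and feel the direction.

Run:
```python
from cell import env,kin,camera,calibration
from h import *
a0=np.radians(-15.8);P=[.513,-.2505,.177]
env.reach([.513,-.2505,.20],Q(a0))
print(env.movel(P,.08,stop_force=12));st(env)
env.grip(.005,70);env.dwell(.1);st(env,"grip");s=env.get_state();t0=s["torque"];print(t0.round(2))
for da in(.05,.10,.15,.2,.25):
    env.reach(P,Q(a0+da));env.dwell(.05);s=env.get_state();o=s["orientation"]
    act=2*np.arctan2(o[2],o[1])-a0
    print(da,"act",round((act+np.pi)%(2*np.pi)-np.pi,3),"T",s["torque"].round(2),"F",s["force"].round(1),round(s["time"],2))
    if abs(s["torque"][2]-t0[2])>1.5: print("STOP");break
```

```text
False
 t 23.62 tcp [ 0.5129 -0.2504  0.1768] F [0.4 0.  0.2] op 0.0497
grip t 24.14 tcp [ 0.5134 -0.2506  0.1776] F [-0.9  0.7  5.1] op 0.0125
[0.06 0.15 0.05]
0.05 act 0.05 T [ 0.16  0.1  -0.11] F [-1.1  0.2  5.9] 24.44
0.1 act 0.097 T [ 0.27  0.07 -0.98] F [0.2 2.2 5.6] 24.74
0.15 act 0.144 T [ 0.45  0.02 -1.78] F [0.9 1.7 5.8] 25.04
STOP
```

Resistance builds from about 0.08 rad counter-clockwise, reaching −1.8 N·m, so that is a stop. I try the other direction.

Run:
```python
from cell import env,kin,camera,calibration
from h import *
a0=np.radians(-15.8);P=[.513,-.2505,.177]
for da in(0,-.1,-.2,-.3,-.5,-.75,-1.0,-1.2):
    env.reach(P,Q(a0+da));env.dwell(.05);s=env.get_state();o=s["orientation"]
    act=2*np.arctan2(o[2],o[1])-a0
    print(da,"act",round((act+np.pi)%(2*np.pi)-np.pi,3),"T",s["torque"].round(2),"F",s["force"].round(1),round(s["opening"],4),round(s["time"],2))
    if abs(s["torque"][2])>1.5 and da<-.05: print("STOP");break
p,d=camera("wrist");cv2.imwrite("pics/w9.png",p)
```

```text
0 act 0.0 T [ 0.1   0.11 -0.13] F [0.7 0.6 5.5] 0.0123 25.34
-0.1 act -0.1 T [ 0.05 -0.02 -0.18] F [ 0.1 -0.5  5.1] 0.0123 25.64
-0.2 act -0.2 T [ 0.08 -0.01 -0.16] F [0.1 0.6 5.1] 0.0126 25.94
-0.3 act -0.3 T [ 0.05  0.01 -0.1 ] F [-0.   1.4  5. ] 0.0124 26.24
-0.5 act -0.5 T [-0.    0.05 -0.19] F [-0.5 -0.4  5. ] 0.0125 26.57
-0.75 act -0.749 T [ 0.02  0.03 -0.09] F [0.7 0.4 5.3] 0.0121 26.94
-1.0 act -0.999 T [-0.    0.03 -0.12] F [-0.2 -0.1  4.3] 0.0124 27.31
-1.2 act -1.2 T [ 0.03  0.06 -0.16] F [-0.1  0.9  5.3] 0.0127 27.64
```

View pics/w9.png

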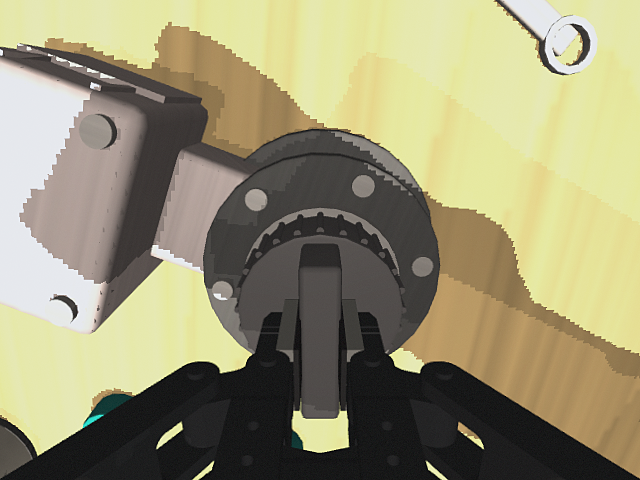

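Clockwise turns freely to −1.2 rad and the bar stays in the jaws. I lift straight up with a force stop.

Run:
```python
from cell import env,kin,camera,calibration
from h import *
r=env.movel([.513,-.2505,.195],.04,stop_force=20);st(env,f"lift1 {r}")
if not r:
    r=env.movel([.513,-.2505,.277],.08,stop_force=20);st(env,f"lift2 {r}")
env.dwell(.4);st(env)
for n in("wrist","scene","top"):
    p,d=camera(n);cv2.imwrite(f"pics/{n}10.png",p)
    if n=="top":
        p0=cv2.imread("pics/top0.png");cv2.imwrite("pics/tcrop.png",cv2.resize(p[150:350,160:560],None,fx=2,fy=2))
```

```text
lift1 False t 28.29 tcp [ 0.5129 -0.2504  0.195 ] F [ 0.1  0.4 -2.4] op 0.0125
lift2 False t 29.47 tcp [ 0.5127 -0.2503  0.2764] F [-0.   0.1 -1.5] op 0.0122
 t 29.87 tcp [ 0.513  -0.2505  0.2769] F [-0.3 -1.  -2. ] op 0.0126
```

View pics/scene10.png

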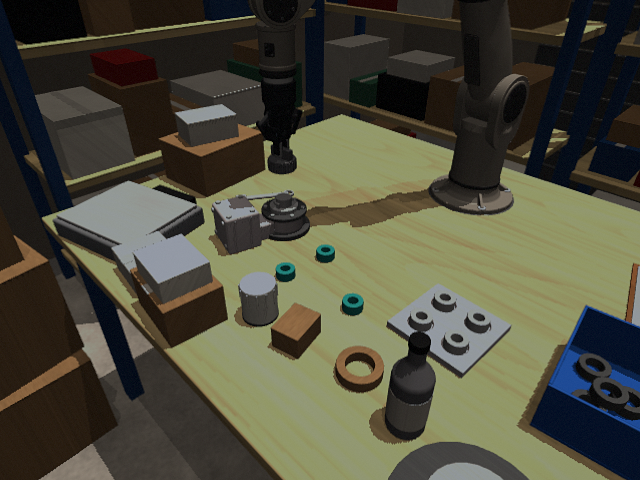

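View pics/wrist10.png

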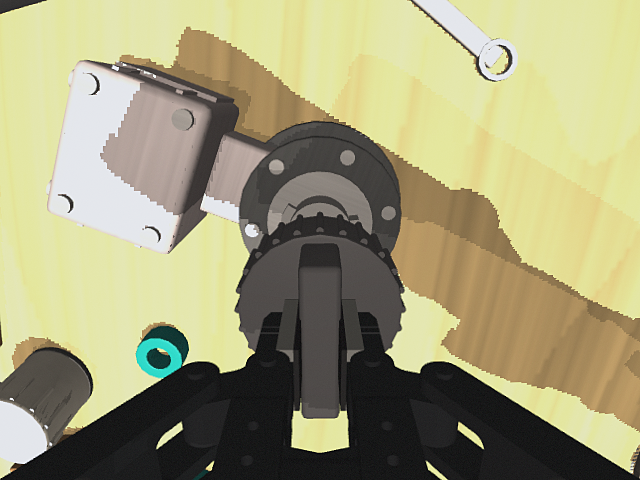

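View pics/tcrop.png

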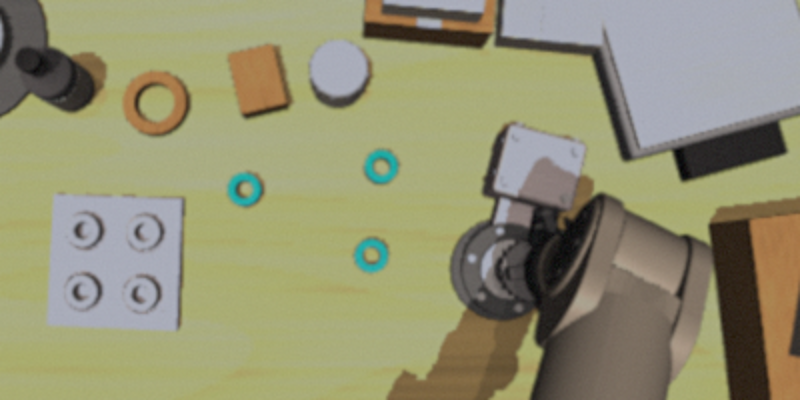

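The cap hangs upright in the gripper at scene (283,160), clear above the bared neck at (285,203). In the scene view the tray at (448,327) holds two neat rows, and the bystanders are undisturbed. I hand in.

Run:
```python
from cell import env,job
from h import *
st(env);job.job_done();st(env)
```

```text
t 30.02 tcp [ 0.513  -0.2505  0.277 ] F [ 0.1 -0.3 -1. ] op 0.0127
the job is handed in; nothing more can be done
the job is handed in; nothing more can be done
```

The job is done and handed in at about 30 s of the 58 s allowed; no verdict was reported.

- **Collars:** I set both loose steel collars flat into the empty pockets and let them go. The last pictures show all four pockets filled in two neat rows.
- **Cap:** Counter-clockwise met a stop at about 0.1 rad, so this unit has a reversed thread. I turned the cap 1.2 rad clockwise, which went freely, and lifted it straight off without the force stop tripping.
- **Final state:** The cap hangs upright and still in the gripper. By the arm's position its rim is about 170 mm above the bench, so about 78 mm above the neck top.
- **Bystanders:** They look undisturbed in the last pictures, and I did not touch the turquoise rings. I checked this by eye and did not measure it.

The top camera read the two loose collars about 1–2 mm off from the wrist camera, within its calibration, so I used the wrist values. No check failed.

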